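# Load the drilling jig and fold its template over

### The job

Using only the fingertips, first push the wood offcut that lies in the jig's channel fully home against the red end stop, then turn the hinged drilling template over its spine so that it lies flat on the other side, on top of the wood. Only touch and push: do not lift the wood, do not pinch the template between the fingers, and leave the loose tape measure, screwdriver and spanner where they are.

Things in the scene. Friction and masses are not known exactly. Their poses are not given: they have to be found in the camera images.
- jig: Wooden drilling jig fixed to the bench, 160 x 140 mm, 50 mm high. Origin: on the bench top under the spine. x runs along the spine and hinge, roughly to the robot's left; y towards the robot; z up. Hinge axis: y = 0, z = 54 mm. On the near side a rest (y 34 to 50 mm, x = +-40 mm, top z = 50 mm) on a 12 mm base board that ends at y = 52 mm; beyond it the template's edge stands free in the air.
- stop (a point): Middle of the red end stop's inner face at floor level, at jig x = 63, y = -44, z = 30 mm. The channel for the wood runs from it along the jig's -x: 68 mm wide (jig y = -78 to -10 mm), floor z = 30 mm, spine wall up to z = 46 mm, outer wall to 50 mm, stop to 48 mm. Floor and walls end at jig x = -85 mm, where the right-hand end is open.
- template (a joint): Angle of the hinged template. 0: flat on the rest on the near side (towards the robot); pi/2: upright; pi: flat over the channel on the far side, its end stop. It starts partly raised (0.2 to 0.7). The hinge is stiff (0.18 N m of friction), so the template stays wherever it is left, even half over; pushing it at its free edge takes 1 to 4 N.
- template_hinge (a point): Middle of the template's hinge axis, 54 mm above the bench. Turns with the template: its y points from the hinge to the free edge, its x along the hinge.
- template_edge (a point): Middle of the template's free edge: centre of the 8 mm thick rounded aluminium rail there, 95 mm from the hinge axis. The template is 130 mm long along the hinge, 8 mm thick (4 mm either side of the hinge axis) and reaches 99 mm from it; yellow on the face that is up at angle 0, blue on the other. Fingers pressing on both faces at once count as pinching.
- offcut: Loose sawn wood offcut, 110 x 60 x 19 mm, about 0.06 kg, in the jig's channel with its length (its own y axis) along the channel, some 4 mm play each side, its top 1 mm below the outer wall. Origin: centre of its underside. It starts 20 to 38 mm short of the red stop; fully home, its origin is at jig x = 8 mm and its outer end at jig x = -47 mm.
- tape_measure: Yellow tape measure, 41 x 89 x 65 mm, loose bystander. Origin: centre of its underside.
- screwdriver: Screwdriver with yellow handle, 27 x 214 x 24 mm, loose bystander lying on the bench. Origin: centre of its underside.
- spanner: Steel combination spanner, 33 x 220 x 9 mm, loose bystander lying on the bench. Origin: centre of its underside.

How it is judged:
By the outcome, as a careful person would: the job done as asked, in the order asked, and still so for the second after the job is handed in, with the robot touching nothing.
It also fails if it takes over 48 s, if anything falls off the work surface, if the arm or the gripper's body presses on something with over 40 N, if the wrist force passes 120 N, or if a joint passes its speed limit or range.

### The arm

A 7-joint arm with a two-finger parallel gripper is mounted at the origin on a cart in front of the work surface, level with it; the furniture and walls round the work are solid. World frame = base frame: x ahead of the robot, y to its left, z up, the work surface at z = 0. Lengths are in m, angles in rad, forces in N, time in s.
With the tool pointing down it reaches from about 0.35 to 0.9 m from the base axis. Payload 19.9 kg.
Tool frame: the origin (TCP) lies midway between the tips of the shut fingers; the grasp point (between the pads) lies 19 mm behind it; z points along the fingers, y is the direction in which the jaws open and shut (so a half turn about z gives the same grasp; the last joint's range is limited). The gripper opens to 94 mm and grips with 3 to 60 N. Pads are 16 mm wide; open, the fingers measure 119 mm over their backs; the gripper's body (75 mm by 177 mm) begins 78 mm behind the grasp point.
Start: joints at [1.157, 0.417, -0.01, 1.614, 0.005, 1.111, -0.053], TCP at [0.228, -0.582, 0.205] pointing down, gripper open.
Joint ranges: [-2.81, 2.81], [-0.39, 2.02], [-1.27, 1.25], [0.06, 2.57], [-1.19, 4.33], [0.19, 2], [-2.82, 2.82]. Speed limits (rad/s): [1.89, 1.89, 2.39, 2.39, 3.01, 3.01, 3.01].

### API

Orientations are given as a rotation vector (axis times angle).
In Python, from station import observe, read_camera, close_job, boxes_of, place_of gives the robot as it stands. The module is installed in compiled form; this text tells all that it offers.
- The arm moves only by the tool jog_arm, never from a script. Its argument "deltas" is a list of rows, each a list of 3 entries, a list of its own where there are three numbers: the shift along the tool's x, y, z in units of 40 mm (1.0 is 40 mm), then the turn about the tool's z in units of 5 degrees (1.0 is 5 degrees), then the opening in per cent of the stroke, from 0 (shut) to 100 (fully open). In form: [[[tx, ty, tz], twist, jaw], ...]. A call has 1 to 10 rows; each row shifts and turns the commanded pose from where the row before left it, along the tool's axes as they then stand; what a row does not reach is not made up. A row lasts 1/12 s, in which the tool goes at most 41.7 mm and 7.16 degrees, less where a joint would pass 70% of its speed; a pose out of reach is approached as far as the arm can. A call is refused whole if a number of a shift passes 1 or a number of a turn 1, either way. A call with a gripper value outside its range is refused whole. The fingers move at their own pace and stop on an object; "grip_force" is the grip in N (left out, the last holds). Time passes only in rows, so rows that do not move let the fingers close. It gives the time, the measured TCP pose, the force and the opening at its end, in the units of the state.
- observe(): the state, without advancing time (a new reading comes with each control period).
- read_camera(name): name is "scene" or "top" or "wrist"; returns a dict with "pixels" (420x560x3 uint8, red, green, blue), "z_map" (420x560 float32, m along the optical axis (not along the pixel's ray), 0 where there is no reading), "intrinsics" (3x3 intrinsics, pixels), "view" (4x4, takes a point from world to camera coordinates). Camera axes: x right, y up, looking along -z (the intrinsics and any distortion apply to the point x, -y, -z); pixel columns grow to the right and rows downward; lengths in m; the calibration is good to about 2 mm. A picture is of the moment at which its call begins.
- close_job(): hands the job in, once; it reports no verdict.
Trained networks look in a picture, given as the dict that the camera call returned (one of the last four; its "shot" number tells which), for a name from the list of things; names that differ only in an ending like _2 or _b are one class to them, and where a whole thing is asked for, a point or a joint stands for the part that bears it (a point fixed in the world has none). Each returns a list of dicts, best first, with "score" (0 to 1); they miss things now and then, are a little off and sometimes report something else, mostly with a low value. They report only what shows in the picture. A call takes as long as a camera call.
- boxes_of(target, picture): "extent" ([left, top, right, bottom] as shares, 0 to 1, of the picture: columns of its width, rows of its height, round what is visible of it).
- place_of(target, picture): "centre" ([column, row] as shares, 0 to 1, of the picture: columns of its width, rows of its height: a listed point, or the origin of a listed thing).
The state is a dict: "clock": time; "q": joint angles; "joint_velocities": joint speeds; "joint_torque": joint torques, N m; "position": TCP position; "tool_rot": TCP orientation; "wrist_force": force on the tool from outside, world axes, zero at the start; "ft_torque": the same for the moment, N m; "finger_gap": opening from 0.0 (shut) to 1.0 (fully open).
Only numpy, scipy, OpenCV 4.12 (cv2) and the standard library are available. Lean on these libraries where they do the work, as an engineer would, in place of code of your own. Each camera call takes 0.05 s, during which the arm holds its last target. There are 200 camera calls.

## Working session

There is one attempt and no reset: what is moved stays moved. The work goes in short steps, Python scripts to look and compute and a tool call to move; the robot and the scene stay as the last step left them, time stands still between calls to the robot, and variables do not carry over. Pictures are saved under pics/ and viewed, about 8 in all and at most 12, crops included, and the job is handed in when it is done.

Besides the shell and the picture viewer there is one more tool, called after "Request:" in YAML: its name, and indented under it one key for each argument. jog_arm: Moves the arm, as the interface text tells. Its arguments: {"type":"object","properties":{"deltas":{"type":"array"},"grip_force":{"type":"number"}},"required":["deltas"]}

```bash
mkdir -p pics
cat > h.py <<'E'
import numpy as np, cv2
from scipy.spatial.transform import Rotation as R
from station import observe, read_camera, close_job, boxes_of, place_of
def px2w(p,c,r):
    z=float(p["z_map"][int(r),int(c)]); return ray(p,c,r,z)
def ray(p,c,r,z):
    K=p["intrinsics"]; v=np.array([(c-K[0,2])/K[0,0]*z,-(r-K[1,2])/K[1,1]*z,-z,1.])
    return (np.linalg.inv(p["view"])@v)[:3]
def onz(p,c,r,h):
    a=ray(p,c,r,.1);b=ray(p,c,r,1.);t=(h-a[2])/(b[2]-a[2]);return a+t*(b-a)
def save(p,n): cv2.imwrite("pics/"+n+".png",p["pixels"][:,:,::-1])
def w2px(p,X):
    v=p["view"]@np.append(X,1);K=p["intrinsics"];return K[0,2]+K[0,0]*v[0]/-v[2],K[1,2]-K[1,1]*v[1]/-v[2]
E
python3 - <<'E'
from h import *
np.set_printoptions(precision=4,suppress=True)
print(observe())
ims=[]
for n in ["top","scene"]:
    p=read_camera(n); ims.append(p["pixels"]); save(p,n+"0")
    print(n,p["view"],p["intrinsics"])
    for t in ["jig","stop","template_hinge","template_edge","offcut","tape_measure","screwdriver","spanner"]:
        for d in place_of(t,p)[:1]:
            c,r=d["centre"][0]*560,d["centre"][1]*420
            print(t,round(d["score"],2),round(c),round(r),px2w(p,c,r))
E
```

```text
{'clock': 0.0, 'q': array([ 1.1565,  0.418 , -0.0103,  1.6142,  0.0047,  1.1107, -0.053 ]), 'joint_velocities': array([ 0.0006,  0.0002,  0.0007,  0.0006,  0.0016, -0.0006,  0.0005]), 'joint_torque': array([  0.0004, -85.1265,   0.6388, -42.5995,  -0.0488,   0.0186,
         0.0001]), 'position': array([ 0.2275, -0.5817,  0.2048]), 'tool_rot': array([-3.086 , -0.582 ,  0.0005]), 'wrist_force': array([ 0.156 , -0.0226, -0.4257]), 'ft_torque': array([ 0.0133, -0.0324, -0.0098]), 'finger_gap': 0.9969286415573182}
top [[ 0.0774 -0.997   0.0037 -0.0926]
 [ 0.9738  0.0764  0.2142 -0.5213]
 [-0.2138 -0.013   0.9768 -0.9934]
 [ 0.      0.      0.      1.    ]] [[436.2656   0.     277.236 ]
 [  0.     436.2656 209.1361]
 [  0.       0.       1.    ]]
jig 0.58 389 223 [ 0.512  -0.3199  0.0628]
stop 0.91 380 191 [ 0.5941 -0.3     0.0467]
template_hinge 0.71 394 218 [ 0.528  -0.3319  0.0583]
template_edge 0.8 375 248 [ 0.4479 -0.2851  0.0802]
offcut 0.87 407 211 [ 0.5481 -0.3656  0.0479]
tape_measure 0.68 281 259 [ 0.4085 -0.0688  0.0638]
screwdriver 0.78 204 257 [ 0.405   0.121  -0.0044]
spanner 0.77 154 247 [0.4174 0.2454 0.0086]
scene [[-0.8184 -0.5746 -0.0041  0.3834]
 [ 0.3892 -0.5596  0.7317 -0.2935]
 [-0.4228  0.5972  0.6817 -1.3161]
 [ 0.      0.      0.      1.    ]] [[541.4864   0.     278.8953]
 [  0.     541.4864 206.0648]
 [  0.       0.       1.    ]]
jig 0.75 322 177 [ 0.4824 -0.2421  0.079 ]
stop 0.63 324 174 [ 0.4847 -0.2567  0.0773]
template_hinge 0.64 325 161 [ 0.5239 -0.3315  0.0607]
template_edge 0.78 340 171 [ 0.4505 -0.2961  0.0788]
offcut 0.64 322 159 [ 0.5479 -0.352   0.0464]
tape_measure 0.82 313 239 [ 0.3843 -0.0412  0.0414]
screwdriver 0.55 275 279 [0.4018 0.1124 0.0135]
spanner 0.76 241 312 [0.4136 0.2427 0.0075]
```

Run:
```python
import cv2,numpy as np
a=cv2.imread("pics/top0.png")[130:330,260:520];b=cv2.imread("pics/scene0.png")[90:290,200:460]
cv2.imwrite("pics/v1.png",np.vstack([cv2.resize(x,None,fx=1.5,fy=1.5) if 0 else cv2.resize(x,(390,300),interpolation=2) for x in (a,b)]))
```

```text
(no output)
```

View pics/v1.png

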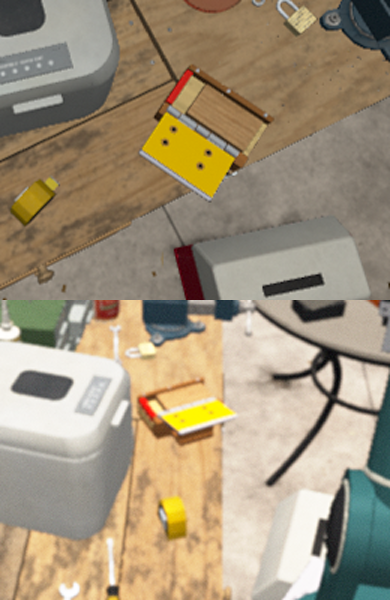

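View pics/top0.png

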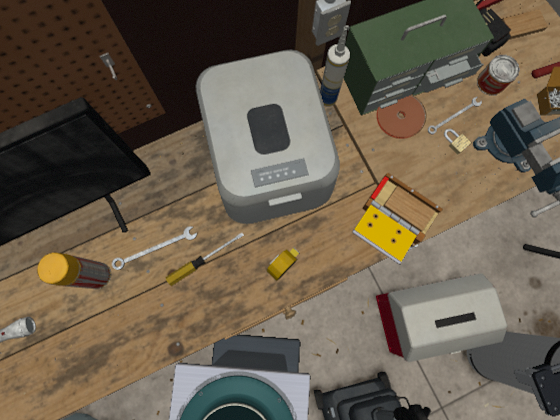

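The top view shows the jig around px (395,220), with the red stop at (380,188), the wood at (408,205) and the raised yellow template at (388,235). The bystanders are well away to the left. I'll move above the open end for a close look.

Request:
jog_arm:
  deltas:
    - [[0.3,0,0],0,0]
    - [[0.7,0,0],0,0]
    - [[0.8,0,0],0,0]
    - [[0.8,-0.1,0],0,0]
    - [[0.8,-0.1,0],0,0]
    - [[0.8,-0.1,0],0,0]
    - [[0.8,-0.1,0],0,0]
    - [[0.8,-0.1,0],0,0]
    - [[0.8,-0.1,0],0,0]
    - [[0.4,0,0],0,0]
  grip_force: 40

```text
clock: 1.73
position: [0.4841, -0.4537, 0.2054]
tool_rot: [-3.085, -0.589, -0.002]
wrist_force: [0.0, 0.5, -0.4]
finger_gap: 0.329
```

Request:
jog_arm:
  deltas:
    - [[0,0,0],-0.8,0]
    - [[0,0,0],-1,0]
    - [[0,0,0],-1,0]
    - [[0,0,0],-1,0]
    - [[0,0,0],-1,0]
    - [[0,0,0],-1,0]
    - [[0,0,0],-1,0]
    - [[0,0,0],-0.9,0]
    - [[0,0,0],0,0]

```text
clock: 2.48
position: [0.4798, -0.4576, 0.2054]
tool_rot: [-2.719, -1.573, -0.0]
wrist_force: [0.3, -1.4, 0.4]
finger_gap: 0.001
```

Run:
```python
from h import *
np.set_printoptions(precision=4,suppress=True)
s=observe();print(s["clock"],s["position"],s["tool_rot"],R.from_rotvec(s["tool_rot"]).as_matrix()[:,0],s["q"],s["finger_gap"])
ims=[]
for n in ["wrist","top"]:
    p=read_camera(n); save(p,n+"1"); np.savez("pics/"+n+"1.npz",**{k:p[k] for k in ["pixels","z_map","intrinsics","view"]})
    for t in ["jig","stop","template_hinge","template_edge","offcut"]:
        for d in place_of(t,p)[:1]:
            c,r=d["centre"][0]*560,d["centre"][1]*420
            print(n,t,round(d["score"],2),round(c),round(r),px2w(p,c,r), {"stop":onz(p,c,r,.03),"offcut":onz(p,c,r,.03),"template_hinge":onz(p,c,r,.054)}.get(t))
```

```text
2.4833 [ 0.4798 -0.4576  0.2054] [-2.7194 -1.5727 -0.0001] [0.4987 0.8668 0.0001] [ 0.8761  0.4963 -0.2281  1.5034  0.1178  1.1555  0.1049] 0.0013603497525976743
wrist jig 0.65 257 44 [ 0.5285 -0.3439  0.0589] None
wrist template_hinge 0.65 256 38 [ 0.5301 -0.3391  0.058 ] [ 0.5302 -0.3385  0.054 ]
wrist template_edge 0.6 129 28 [ 0.4523 -0.2904  0.0821] None
wrist offcut 0.55 304 65 [ 0.5547 -0.3758  0.049 ] [ 0.5566 -0.3751  0.03  ]
top jig 0.65 386 222 [ 0.5142 -0.3123  0.0638] None
top stop 0.79 377 191 [ 0.5925 -0.2925  0.0479] [ 0.5975 -0.2964  0.03  ]
top template_hinge 0.88 394 216 [ 0.5325 -0.3334  0.0571] [ 0.5332 -0.3342  0.054 ]
top template_edge 0.73 376 246 [ 0.4515 -0.2854  0.0812] None
top offcut 0.65 407 212 [ 0.5449 -0.3644  0.0509] [ 0.5498 -0.3705  0.03  ]
```

View pics/wrist1.png

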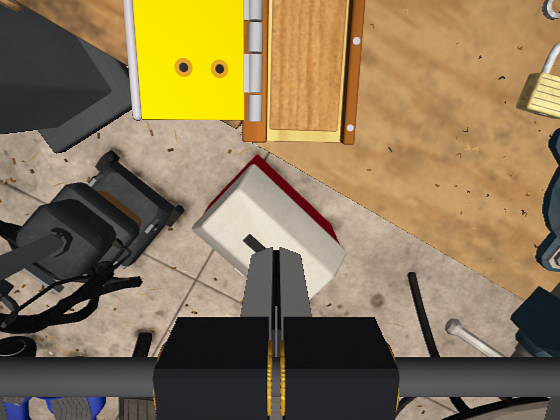

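The wrist view shows the jig square to the tool (yaw about 60°). The channel's open end is at row 142, the wood's end at about row 131 (columns 268–338), and the fingertips at (275,250).

Run:
```python
from h import *
np.set_printoptions(precision=4,suppress=True)
p=dict(np.load("pics/wrist1.npz"))
a=np.deg2rad(60.1); ex=np.array([np.cos(a),np.sin(a)]); ey=np.array([-ex[1],ex[0]])
o=np.array([.4798,-.4576])
def rel(n,c,r,h):
    q=onz(p,c,r,h); m=px2w(p,c,r); print(n,q, "from TCP ex,ey(mm):",(q[:2]-o)@ex*1e3,(q[:2]-o)@ey*1e3,"z",m[2])
for n,c,r,h in [("wood endL",270,130,.049),("wood endR",337,130,.049),("wood upL",268,10,.049),("wood upR",341,10,.049),("outer wall end",350,143,.05),("outer wall up",361,10,.05),("spine end",255,141,.046),("hinge lo",254,120,.058),("hinge up",255,20,.058),("edge lo",137,120,.08),("edge up",129,15,.08),("tmpl lo mid",190,118,.068),("floor end",300,141,.03)]: rel(n,c,r,h)
# template plane
hsv=cv2.cvtColor(p["pixels"],cv2.COLOR_RGB2HSV); m=cv2.inRange(hsv,(24,180,150),(34,255,255))
m[:, :130]=0; m[125:]=0
rs,cs=np.nonzero(m); P=np.array([px2w(p,c,r) for r,c in zip(rs[::15],cs[::15])])
y=(P[:,:2]-o)@ey; A=np.c_[y,(P[:,:2]-o)@ex,np.ones(len(y))]; k,*_=np.linalg.lstsq(A,P[:,2],rcond=None); print("theta",np.arctan(k[0]),k, y.min(),y.max())
# tall stuff near jig from top
t=dict(np.load("pics/top1.npz"))
for c,r in [(330,165),(338,175),(320,190),(310,140),(325,130),(335,150)]: print(c,r,px2w(t,c,r))
```

```text
wood endL [ 0.503  -0.4078  0.049 ] from TCP ex,ey(mm): 54.72867926725005 4.755751553012916 z 0.02971568492155552
wood endR [ 0.5539 -0.4372  0.049 ] from TCP ex,ey(mm): 54.645756425918485 -54.05477775174689 z 0.028803633445374954
wood upL [ 0.5494 -0.325   0.049 ] from TCP ex,ey(mm): 149.65875052344998 5.824256716748048 z 0.029171937622515076
wood upR [ 0.6003 -0.3544  0.049 ] from TCP ex,ey(mm): 149.5681918382651 -53.04167715989226 z 0.04872487314062979
outer wall end [ 0.5586 -0.4528  0.05  ] from TCP ex,ey(mm): 43.43699648784621 -65.8837265950625 z 0.04821622563838368
outer wall up [ 0.614  -0.3625  0.05  ] from TCP ex,ey(mm): 149.33594937135263 -68.96238825487242 z 0.04824404325984821
spine end [ 0.4864 -0.4096  0.046 ] from TCP ex,ey(mm): 44.88484959122759 18.25209961386811 z 0.04475532039092395
hinge lo [ 0.4959 -0.3933  0.058 ] from TCP ex,ey(mm): 63.748264613044974 18.136322572023232 z 0.0579467125565587
hinge up [ 0.5361 -0.3277  0.058 ] from TCP ex,ey(mm): 140.6843078634087 15.979091427732483 z 0.055207825446123404
edge lo [ 0.4173 -0.3467  0.08  ] from TCP ex,ey(mm): 64.98435198633344 109.41146088082587 z 0.07805030403621643
edge up [ 0.4566 -0.2827  0.08  ] from TCP ex,ey(mm): 140.0657832165234 107.34496889447593 z 0.08116017677390491
tmpl lo mid [ 0.4519 -0.3655  0.068 ] from TCP ex,ey(mm): 65.92353432941009 70.07150640069972 z 0.0701634532848821
floor end [ 0.5212 -0.4316  0.03  ] from TCP ex,ey(mm): 43.157695753468 -22.948050165825073 z 0.027407256338643937
theta 0.2557453614486735 [0.2615 0.0032 0.0525] 0.02601379968418504 0.1056811034092569
330 165 [ 0.5843 -0.1529  0.2459]
338 175 [ 0.6416 -0.2005  0.0004]
320 190 [ 0.5431 -0.1395  0.2013]
310 140 [ 0.632  -0.1092  0.2518]
325 130 [ 0.6575 -0.1386  0.2479]
335 150 [ 0.6198 -0.1622  0.238 ]
```

Request:
jog_arm:
  deltas:
    - [[0,0.35,0],0.3,0]
    - [[0,0.3,0.4],0,0]
    - [[0,0,0.8],0,0]
    - [[0,0,0.8],0,0]
    - [[0,0,0.8],0,0]
    - [[0,0,0.8],0,0]
    - [[0,0,0.4],0,0]
    - [[0,0,0.15],0,0]
    - [[0,0,0],0,0]
    - [[0,0,0],0,0]

```text
clock: 3.92
position: [0.5025, -0.4713, 0.0405]
tool_rot: [2.742, 1.531, 0.001]
wrist_force: [0.2, -0.5, 0.0]
finger_gap: 0.004
```

Request:
jog_arm:
  deltas:
    - [[0.3,0,0],0,0]
    - [[0.4,0,0],0,0]
    - [[0.3,0,0],0,0]
    - [[0.1,0,0],0,0]
    - [[0.1,0,0],0,0]
    - [[0.1,0,0],0,0]
    - [[0.1,0,0],0,0]
    - [[0.1,0,0],0,0]

```text
clock: 4.58
position: [0.5333, -0.4201, 0.0394]
tool_rot: [2.743, 1.531, -0.0]
wrist_force: [-0.5, 0.2, 0.0]
finger_gap: 0.003
```

Request:
jog_arm:
  deltas:
    - [[0.1,0,0],0,0]
    - [[0.1,0,0],0,0]
    - [[0.08,0,0],0,0]
    - [[0,0,0],0,0]

```text
clock: 4.92
position: [0.5398, -0.4096, 0.0394]
tool_rot: [-2.742, -1.533, -0.0]
wrist_force: [0.5, 0.1, -0.1]
finger_gap: 0.005
```

Request:
jog_arm:
  deltas:
    - [[0.05,0,0],0,0]
    - [[0.05,0,0],0,0]
    - [[0,0,0],0,0]

```text
clock: 5.17
position: [0.541, -0.4083, 0.0396]
tool_rot: [2.743, 1.53, -0.002]
wrist_force: [-1.9, -5.4, -0.5]
finger_gap: 0.003
```

Run:
```python
from h import *
s=observe();print(s["clock"],s["position"],s["wrist_force"])
p=read_camera("wrist");save(p,"wrist2")
```

```text
5.1667 [ 0.54099025 -0.40827758  0.03957744] [-1.87045744 -5.38092957 -0.53994527]
```

View pics/wrist2.png

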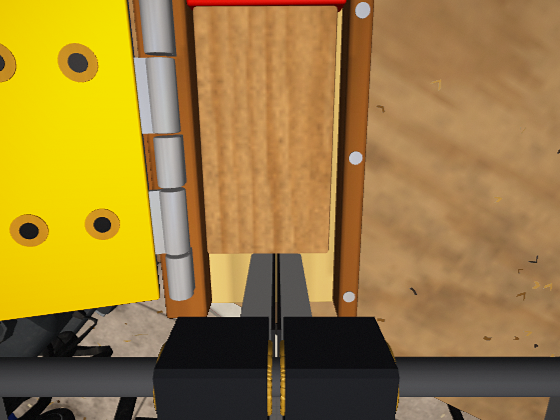

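The wood's top end meets the red stop at row 5 and it lies square, with force now present. One more nudge, then I'll retreat and turn for the template.

Request:
jog_arm:
  deltas:
    - [[0.05,0,0],0,0]
    - [[0.04,0,0],0,0]
    - [[0,0,0],0,0]

```text
clock: 5.47
position: [0.5416, -0.4082, 0.0399]
tool_rot: [2.742, 1.526, -0.005]
wrist_force: [-5.6, -16.6, -0.5]
finger_gap: 0.006
```

Request:
jog_arm:
  deltas:
    - [[-0.3,0,0],0,0]
    - [[-0.3,0,0],0,0]
    - [[0,0,-0.5],0,0]
    - [[0,0,-0.8],0,0]
    - [[0,0,-0.8],0,0]
    - [[0,0,-0.8],0,0]
    - [[0,0,-0.7],0,0]
    - [[0,0,-0.4],0,0]
    - [[0,0,0],1,0]
    - [[0,0,0],1,0]

```text
clock: 6.3
position: [0.5306, -0.4252, 0.2008]
tool_rot: [2.867, 1.28, 0.002]
wrist_force: [0.2, 0.3, -0.7]
finger_gap: 0.007
```

Request:
jog_arm:
  deltas:
    - [[0,0,0],1,0]
    - [[0,0,0],1,0]
    - [[0,0,0],1,0]
    - [[0,0,0],1,0]
    - [[0,0,0],1,0]
    - [[0,0,0],1,0]
    - [[0,0,0],1,0]
    - [[0,0,0],1,0]
    - [[0,0,0],1,0]
    - [[0,0,0],1,0]

```text
clock: 7.13
position: [0.5303, -0.4248, 0.1993]
tool_rot: [-3.141, 0.052, 0.0]
wrist_force: [-0.3, 0.4, -0.2]
finger_gap: 0.007
```

Request:
jog_arm:
  deltas:
    - [[0,0,0],1,0]
    - [[0,0,0],1,0]
    - [[0,0,0],1,0]
    - [[0,0,0],1,0]
    - [[0,0,0],1,0]
    - [[0,0,0],1,0]
    - [[0,0,0],0,0]
    - [[0,0,0],0,0]

```text
clock: 7.8
position: [0.5305, -0.4246, 0.1993]
tool_rot: [-3.024, 0.852, 0.001]
wrist_force: [0.2, -0.3, -0.2]
finger_gap: 0.006
```

Request:
jog_arm:
  deltas:
    - [[-0.4,-0.25,0],0,0]
    - [[-0.7,-0.3,0],0,0]
    - [[-0.8,-0.3,0],0,0]
    - [[-0.8,-0.3,0],0,0]
    - [[-0.8,-0.3,0],0,0]
    - [[-0.7,-0.3,0],0,0]
    - [[0,0,0],0,0]
    - [[0,0,0],0,0]

```text
clock: 8.47
position: [0.4242, -0.2761, 0.2001]
tool_rot: [3.024, -0.851, 0.002]
wrist_force: [0.1, -0.0, -0.6]
finger_gap: 0.003
```

Run:
```python
from h import *
np.set_printoptions(precision=4,suppress=True)
s=observe();print(s["clock"],s["position"],s["q"])
p=read_camera("wrist");save(p,"wrist3")
M=R.from_rotvec(s["tool_rot"]).as_matrix()
for t in ["template_hinge","template_edge","offcut","stop"]:
    for d in place_of(t,p)[:1]:
        c,r=d["centre"][0]*560,d["centre"][1]*420
        X=px2w(p,c,r); print(t,round(d["score"],2),round(c),round(r),X,"tool mm",M.T@(X-s["position"])*1e3)
```

```text
8.4667 [ 0.4242 -0.2761  0.2001] [ 0.452   0.2094  0.0735  1.9141 -0.0182  1.0177 -1.5858]
template_hinge 0.9 271 50 [ 0.5279 -0.3375  0.059 ] tool mm [120.3781  -1.685  141.2463]
template_edge 0.81 268 165 [ 0.4539 -0.2893  0.0811] tool mm [ 32.1399  -4.1896 119.0517]
```

View pics/wrist3.png

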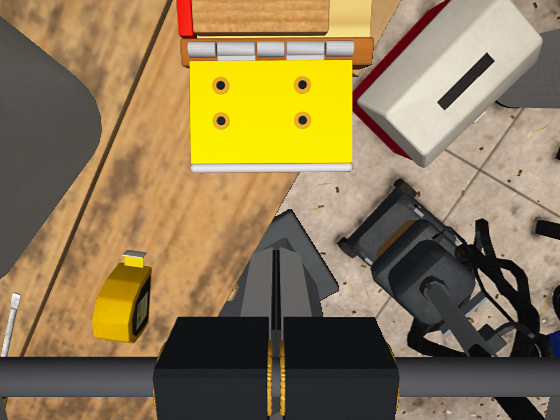

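The wrist view shows the template's free edge at row 167 (columns 190–352), the wood home at the top, and the tape measure clear at (120,300). I'll go down beyond the edge.

Request:
jog_arm:
  deltas:
    - [[0,0,0.4],0,0]
    - [[0,0,0.8],0,0]
    - [[0,0,0.8],0,0]
    - [[0,0,0.8],0,0]
    - [[0,0,0.6],0,0]
    - [[0,0,0.2],0,0]
    - [[0.2,0,0],0,0]
    - [[0.15,0,0],0,0]
    - [[0,0,0],0,0]

```text
clock: 9.47
position: [0.4377, -0.285, 0.0566]
tool_rot: [3.022, -0.856, 0.002]
wrist_force: [0.0, 0.7, 0.4]
finger_gap: 0.006
```

Request:
jog_arm:
  deltas:
    - [[0.08,0,-0.04],0,0]
    - [[0.08,0,-0.1],0,0]
    - [[0.08,0,-0.15],0,0]
    - [[0.08,0,-0.2],0,0]
    - [[0,0,0],0,0]

```text
clock: 9.88
position: [0.4444, -0.2891, 0.0761]
tool_rot: [-3.021, 0.856, 0.011]
wrist_force: [-25.0, 16.6, 15.2]
finger_gap: 0.007
```

```bash
cat > t.py <<'E'
from h import *
np.set_printoptions(precision=4,suppress=True)
s=observe();M=R.from_rotvec(s["tool_rot"]).as_matrix()
H=np.array([.5279,-.3375])
print(s["clock"],s["position"],s["wrist_force"],"u,z mm",-(s["position"][:2]-H)@M[:2,0]*1e3, s["position"][2]*1e3)
p=read_camera("wrist")
for t in ["template_hinge","template_edge"]:
    for d in place_of(t,p)[:1]:
        c,r=d["centre"][0]*560,d["centre"][1]*420
        X=px2w(p,c,r); print(t,round(d["score"],2),round(c),round(r),X,"u",-(X[:2]-H)@M[:2,0]*1e3)
import sys
save(p,sys.argv[1])
E
python3 t.py w4
```

```text
9.8833 [ 0.4444 -0.2891  0.0761] [-25.021   16.624   15.2134] u,z mm 96.46506398607404 76.1301394743762
template_hinge 0.68 265 257 [ 0.4589 -0.2944  0.0993] u 81.33241288664807
```

Request:
jog_arm:
  deltas:
    - [[0,0,-0.15],0,0]
    - [[0,0,-0.15],0,0]
    - [[0,0,0],0,0]

```text
clock: 10.28
position: [0.4477, -0.291, 0.089]
tool_rot: [3.022, -0.856, 0.002]
wrist_force: [-8.5, 6.4, 7.5]
finger_gap: 0.003
```

```bash
python3 t.py w5
```

```text
10.2833 [ 0.4477 -0.291   0.089 ] [-8.517   6.4267  7.5174] u,z mm 92.70303516097148 88.97412834155949
template_hinge 0.7 268 81 [ 0.5273 -0.3375  0.0587] u 0.5738915978269954
template_edge 0.94 263 254 [ 0.4619 -0.295   0.1071] u 78.49370718958859
```

View pics/w5.png

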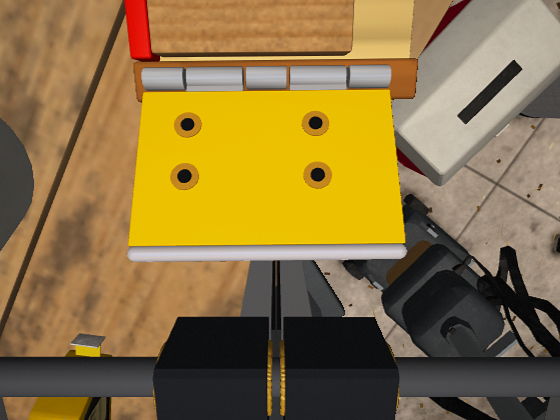

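The view shows the template rising, its edge rail at row 252, the wood still against the red stop, and the fingers behind the edge. I'll carry on along the arc.

Request:
jog_arm:
  deltas:
    - [[0.11,0,-0.17],0,0]
    - [[0.13,0,-0.17],0,0]
    - [[0.17,0,-0.16],0,0]
    - [[0.18,0,-0.15],0,0]
    - [[0,0,0],0,0]

```text
clock: 10.85
position: [0.4686, -0.3039, 0.1152]
tool_rot: [3.022, -0.856, 0.004]
wrist_force: [-3.3, 0.2, 2.2]
finger_gap: 0.008
```

Request:
jog_arm:
  deltas:
    - [[0.2,0,-0.12],0,0]
    - [[0.21,0,-0.12],0,0]
    - [[0.22,0,-0.08],0,0]
    - [[0.22,0,-0.07],0,0]
    - [[0,0,0],0,0]

```text
clock: 11.27
position: [0.4981, -0.322, 0.1297]
tool_rot: [3.022, -0.856, 0.004]
wrist_force: [-0.2, -0.6, -0.4]
finger_gap: 0.005
```

```bash
python3 t.py w6
```

```text
11.2667 [ 0.4981 -0.322   0.1297] [-0.1756 -0.5867 -0.3669] u,z mm 33.53548902478979 129.7241823125609
template_hinge 0.61 266 175 [ 0.5309 -0.337   0.0676] u -2.305779013557367
template_edge 0.87 263 251 [ 0.514  -0.3271  0.1498] u 17.303173316057855
```

View pics/w6.png

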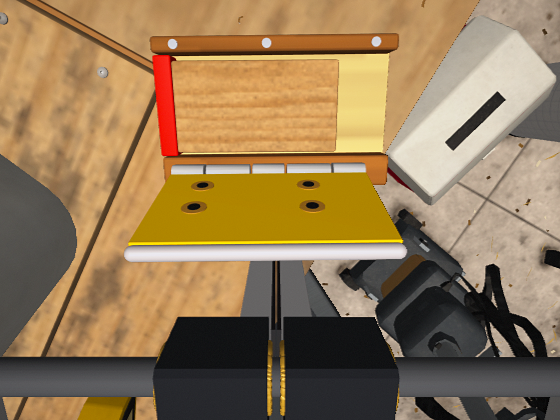

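The template is nearly upright, its rail at row 252. The wood's end sits against the red stop (column 175). I'll continue over the top.

Request:
jog_arm:
  deltas:
    - [[0.26,0,-0.03],0,0]
    - [[0.26,0,-0.03],0,0]
    - [[0.18,0,0],0,0]
    - [[0.18,0,0.02],0,0]
    - [[0.2,0,0.04],0,0]
    - [[0.2,0,0.05],0,0]
    - [[0.18,0,0.08],0,0]
    - [[0.18,0,0.09],0,0]
    - [[0,0,0],0,0]

```text
clock: 12.17
position: [0.5528, -0.3558, 0.1186]
tool_rot: [-3.022, 0.856, 0.001]
wrist_force: [-0.8, -0.3, -0.4]
finger_gap: 0.003
```

Request:
jog_arm:
  deltas:
    - [[0.16,0,0.11],0,0]
    - [[0.16,0,0.12],0,0]
    - [[0.14,0,0.14],0,0]
    - [[0.13,0,0.15],0,0]
    - [[0.1,0,0.17],0,0]
    - [[0.1,0,0.17],0,0]
    - [[0,0,0],0,0]

```text
clock: 12.75
position: [0.579, -0.3719, 0.0836]
tool_rot: [-3.022, 0.856, 0.002]
wrist_force: [-0.2, -0.2, -1.0]
finger_gap: 0.005
```

```bash
python3 t.py w7
```

```text
12.75 [ 0.579  -0.3719  0.0836] [-0.1684 -0.1866 -1.0097] u,z mm -61.56914382743211 83.56146793296499
template_edge 0.63 263 212 [ 0.607 -0.384  0.088] u -91.68562939847385
```

View pics/w7.png

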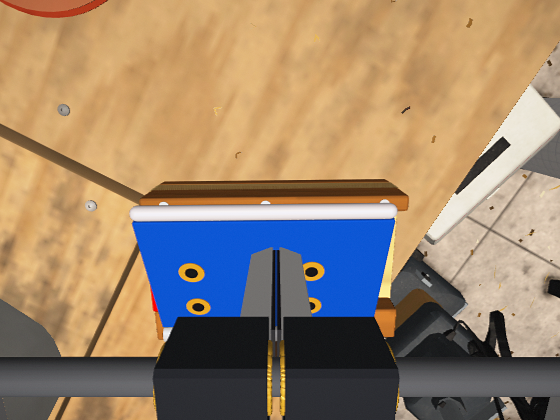

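The blue face is up now, the rail at row 212 just above the outer wall and the tips on the blue face. I'll press it down flat.

Request:
jog_arm:
  deltas:
    - [[0.08,0,0.17],0,0]
    - [[0.06,0,0.17],0,0]
    - [[0.03,0,0.15],0,0]
    - [[0.03,0,0.1],0,0]
    - [[0,0,0.05],0,0]
    - [[0,0,0.03],0,0]
    - [[0,0,0],0,0]

```text
clock: 13.48
position: [0.5858, -0.376, 0.0585]
tool_rot: [-3.022, 0.856, 0.0]
wrist_force: [-0.3, -0.5, -0.4]
finger_gap: 0.005
```

Request:
jog_arm:
  deltas:
    - [[0,0,0.05],0,0]
    - [[0,0,0.05],0,0]
    - [[0,0,0],0,0]

```text
clock: 13.73
position: [0.5862, -0.3763, 0.0578]
tool_rot: [3.023, -0.857, 0.002]
wrist_force: [-14.6, 9.7, 39.9]
finger_gap: 0.002
```

Firm contact at z = 57.8 mm, matching the flat height of 58 mm. Now I'll rise clear and check.

Request:
jog_arm:
  deltas:
    - [[0,0,-0.1],0,0]
    - [[0,0,-0.5],0,0]
    - [[0,0,-0.8],0,0]
    - [[0,0,-0.8],0,0]
    - [[-0.5,0,-0.8],0,0]
    - [[-0.8,0,-0.5],0,0]
    - [[-0.8,0,0],0,0]
    - [[-0.6,0,0],0,0]
    - [[0,0,0],0,0]
    - [[0,0,0],0,0]

```text
clock: 14.57
position: [0.4936, -0.3192, 0.1954]
tool_rot: [3.023, -0.856, 0.002]
wrist_force: [0.3, -1.4, -0.5]
finger_gap: 0.004
```

```bash
cp t.py t2.py
cat >> t2.py <<'E'
np.set_printoptions(precision=4,suppress=True)
hsv=cv2.cvtColor(p["pixels"],cv2.COLOR_RGB2HSV); m=cv2.inRange(hsv,(105,180,100),(120,255,255)); m[300:]=0
rs,cs=np.nonzero(m); P=np.array([px2w(p,c,r) for r,c in zip(rs[::15],cs[::15])])
u=-(P[:,:2]-H)@M[:2,0]; k=np.linalg.lstsq(np.c_[u,np.ones(len(u))],P[:,2],rcond=None)[0]; print("blue n",len(u),"slope",k,"u",u.min(),u.max(),"z",np.median(P[:,2]))
t=read_camera("top")
for n in ["tape_measure","screwdriver","spanner","offcut"]:
    for d in place_of(n,t)[:1]: print(n,d["centre"][0]*560,d["centre"][1]*420,d["score"])
E
python3 t2.py w8
```

```text
14.5667 [ 0.4936 -0.3192  0.1954] [ 0.2891 -1.4091 -0.5453] u,z mm 38.83791467819574 195.4254358293745
template_hinge 0.87 271 154 [ 0.528  -0.3385  0.0587] u -0.5801727490022611
template_edge 0.84 270 29 [ 0.6099 -0.3878  0.0573] u -96.20551787811449
blue n 1058 slope [0.0347 0.0608] u -0.09362157739367145 -0.011609165140520074 z 0.05712289603993198
tape_measure 279.88800000000003 258.09000000000003 0.67
screwdriver 206.416 256.284 0.56
spanner 154.0 249.396 0.68
```

View pics/w8.png

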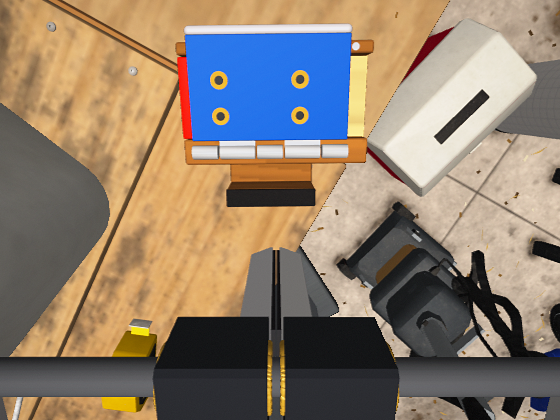

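The template lies flat, blue side up (rows 25–140), over the channel between the red stop and the open end. The tape measure hasn't moved.

```bash
python3 -c "
from station import *
print(close_job())"
```

```text
the job is handed in; nothing more can be done
None
```

The wood is fully home against the red stop and the template is turned over, lying flat on top of it. I handed the job in at about 15 s of the 48 s allowed. `close_job` reports no verdict.

- **Wood:** I pushed it with the shut fingertips from the open end until it pressed on the stop with about 17 N. The wrist picture showed it square against the stop. It was still home in a picture taken with the template nearly upright. After that the template hid it, so the last check could not see it.
- **Template:** I pushed it over by its free edge with the fingers shut, so it was never pinched. Early in the lift the edge jammed briefly at about 34 N wrist force, and lifting the fingertips freed it. At the end I pressed it down to about 43 N wrist force, with the fingertips touching at 57.8 mm (flat is 58 mm).
- **Last checks:** The blue face is up at a median height of 57 mm, with the edge 96 mm beyond the hinge. A plane fit gave a slope of about 0.035 rad, with the far side low, so I put it down to calibration error rather than the template standing open. The arm was clear, and the tape measure, screwdriver and spanner were within about 3 pixels of where they started.

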